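Free the pawl of a bench stoppering press and push its arm down to seat a vial stopper

TASK

A small hand press stands inside the mouth of the fume hood, with a vial in its nest whose rubber stopper still stands proud. Press down the tab of the ratchet pawl until it snaps over and stays free of the teeth, then push the press arm all the way down past its teeth so that the ram seats the stopper fully home, and let go with the arm down. Use a light hand: do not force the arm while the pawl is still in the teeth nor lean hard on the tab or the arm once it is down, leave the vial standing in its nest, and leave the things around alone.

Things in the scene. Friction and masses are not known exactly. Their poses are not given: they have to be found in the camera images.
- press: Grey bench hand press on a riser block, fixed: base 165 x 96 mm, head top 208 mm above its origin, round vertical ram. Origin under the ram axis at the base's underside, 33 to 62 mm above the worktop, z up; its own -x is the operator's side and looks out of the hood's front opening (about world -y), its own +y is then about world -x. Pawl tab (+y side) and arm (-y side) stick out past the sill.
- panel_edge (a point): Fixed point on the inner front edge of the hood's side panel. The panel is a wall between robot and worktop (world metres): x 0.365 to 0.42, y -0.465 to 0.47, z 0.03 to 1.45; an alarm box sits on its front edge (to y -0.48, z 0.485 to 0.615). The work is reached round this edge, through the front opening, from y < -0.48, the tool 5 to 25 degrees down, heading about (0.9, 0.4) in x, y.
- mouth (a point): Fixed point in the hood's front opening, before the press. Above it the opening ends at the raised sash (y -0.448 to -0.41 m, lower edge at z = 0.454 m), below at a sill 31 mm high (y -0.47 to -0.37 m). In front of it (y < -0.47) all is free down to the floor.
- pawl_tab (a point): Centre of the top of the pawl's black ribbed tab (22 mm along the press's own x, 26 mm wide, 6 mm thick), 244 mm above, 190 mm before and 36 mm to the +y side of the press's origin; free below. A grey 6 mm guard cheek stands beside it, 17 to 23 mm toward own -y, its edge 11 mm above the tab: stay on the near side. Pressed 18 mm down it snaps over at 5 to 7 N and stays down.
- pawl (a joint): Pawl rocker, rad: 0 = nose in the teeth (up to 0.06 while it rides on a tooth), 0.16 = pressed fully free. An over-centre spring keeps it at either end; dead centre is at 0.08.
- handle_bar (a point): A point on the axis of the black rubber cross bar at the end of the press arm: round bar, 24 mm thick, 57 mm long, level along the press's own y, from 43 mm on the -y side of this point to 14 mm on its +y side. It may be pushed down anywhere on its upper side.
- handle_axis (a point): Point of the arm's level turning axis (along the press's own y) abreast of handle_bar, 175 mm above the press's origin, 22 mm behind the ram axis. handle_bar moves on a circle of 250 mm radius round it, in the press's x-z plane.
- press_arm (a joint): Press arm, rad: 0 = highest (32 degrees above level), grows downward, 0.558 = lower stop (level). Starts at 0.145 to 0.23. With the pawl in, it sinks at most 0.1 and is blocked; with the pawl free it goes down at 4 to 10 N on the bar, stays where it is left and drives the ram down 45 mm per rad.
- vial: Clear glass vial with a coloured lip ring, 35 mm wide, 80 mm high, loose in the press's nest ring (11 mm high, 2 mm play) under the ram; origin at the centre of its foot.
- nest (a point): Centre of the nest's floor, 21 mm above the press's origin, on the ram axis.
- stopper (a joint): Grey rubber stopper in the vial's mouth (flange 21 mm wide, 5 mm thick), m: 0 = 7 mm proud, 0.007 = fully home, flange on the lip. Starts at 0 to 0.003. Only the ram reaches it; the arm on its lower stop brings it just home.
- spare_stopper: Large red-brown rubber stopper, 33 mm wide, 26 mm high, standing loose behind the press; origin under its centre.
- dropper: Small amber dropper bottle, 29 mm wide, 104 mm high, behind the press; origin under its centre.

How it is judged (in metres and radians):
On the way, in this order (a step that is already met when the one before it is completed fails the run):
1. the pawl has been pressed over and stays free while the arm is still up (value of joint pawl above 0.13 rad and value of joint press_arm below 0.4 rad), for 0.2 s.
2. the arm is down and the stopper is home (value of joint press_arm above 0.52 rad and value of joint stopper above 0.0055 m), for 0.2 s.
At the end, for the whole second after the job is handed in: the pawl is still free (over 0.12 rad), the arm is down within 0.04 rad of its stop, the stopper is within 1.5 mm of fully home, and the vial stands upright at rest in the nest (within 6 mm of its centre, tilted under 0.1 rad) (all of step 2 and value of joint pawl above 0.12 rad and horizontal distance between vial and nest below 0.006 m and z of vial in the frame of nest below 0.005 m and angle between vial's own z axis and vertical below 0.1 rad and linear speed of vial below 0.02 m/s); the robot touches nothing.
It fails at once if the press is leaned on with over 30 N while the pawl is still in the teeth (value of joint pawl below 0.06 rad and contact force between any of the fingers, the arm and press above 30 N).
It fails at once if the vial is lifted out of its nest (z of vial in the frame of nest above 0.01 m).
It fails at once if the spare stopper or the dropper bottle is shifted by over 30 mm (distance of any of spare_stopper, dropper from where it was at the start of the episode above 0.03 m).
It fails at once if the press is leaned on with over 50 N (contact force between any of the fingers, the arm and press above 50 N).
It also fails if it takes over 42 s, if anything falls off the work surface, if the arm or the gripper's body presses on something with over 40 N, if the wrist force passes 120 N, or if a joint passes its speed limit or range.

ROBOT

A 6-joint arm with a two-finger parallel gripper is mounted at the origin on a cart in front of the work surface, level with it; the furniture and walls round the work are solid. World frame = base frame: x ahead of the robot, y to its left, z up, the work surface at z = 0. Lengths are in mm, angles in rad, forces in N, time in s.
With the tool pointing down it reaches from about 425 to 950 mm from the base axis. Payload 14.7 kg.
Tool frame: the origin (TCP) lies between the finger pads; the fingertips stand 14 mm ahead of it and the grasp point (between the pads) lies 5 mm behind it; z points along the fingers, y is the direction in which the jaws open and shut (so a half turn about z gives the same grasp; the last joint's range is limited). The gripper opens to 85 mm and grips with 20 to 120 N. Pads are 22 mm wide; open, the fingers measure 114 mm over their backs; the gripper's body (76 mm by 85 mm) begins 54 mm behind the grasp point. The pads swing forward as they close: fully open they stand 13 mm farther back than shut.
Start: joints at [-1.339, 0.48, 1.596, -0, 1.065, -0.047], TCP at [178.898, -624.89, 245.297] pointing down, gripper open.
Joint ranges: [-2.75, 2.75], [-0.82, 2.05], [0.23, 2.67], [-1.56, 4.7], [0.09, 2.69], [-2.92, 2.92]. Speed limits (rad/s): [1.89, 1.89, 2.39, 3.01, 3.01, 3.01].

INTERFACE

Orientations are given as a rotation vector (axis times angle).
In Python, from station import arm gives the robot as it stands.
- The arm moves only by the tool play_rows, never from a script. Its argument "steps" is a list of rows, each a list of 3 entries, a list of its own where there are three numbers: the shift along the tool's x, y, z in mm, then the turn, a rotation vector about the tool's x, y, z in rad, then the closure in counts, from 0 (fully open) to 255 (shut). In form: [[[x, y, z], [wx, wy, wz], hand], ...]. A call has 1 to 5 rows; each row is the pose to reach, as a shift and turn from the pose commanded when the call began, along the tool's axes at that moment; what a row does not reach only later rows make up. A row lasts 1/10 s, in which the tool goes at most 50 mm and 8.59 degrees, less where a joint would pass 70% of its speed; a pose out of reach is approached as far as the arm can. A call with a gripper value outside its range is refused whole. The fingers move at their own pace and stop on an object; "grip_force" is the grip in N (left out, the last holds). Time passes only in rows, so rows that repeat a pose let the fingers close. It gives the time, the measured TCP pose, the force and the opening at its end, in the units of the state.
- arm.read_state(): the state, without advancing time (a new reading comes with each control period).
- arm.get_image(name): name is "scene" or "top"; returns the picture (480x640x3 uint8, red, green, blue); there is no depth.
- arm.get_calibration(name): a dict with "camera_matrix" (3x3 intrinsics, pixels), "xyz" and "attitude" of the camera in the world. Camera axes: x right, y down, z forward; pixel columns grow to the right and rows downward; lengths in mm; the calibration is good to about 2 mm. A picture is of the moment at which its call begins. get_calibration takes no time and is no camera call.
- arm.close_job(): hands the job in, once; it reports no verdict.
Trained networks look in the newest picture that a camera, given by its name, has taken for a name from the list of things; names that differ only in an ending like _2 or _b are one class to them, and where a whole thing is asked for, a point or a joint stands for the part that bears it (a point fixed in the world has none). Each returns a list of dicts, best first, with "conf" (0 to 1); they miss things now and then, are a little off and sometimes report something else, mostly with a low value. They report only what shows in the picture. A call takes as long as a camera call.
- arm.recognise(thing, camera): "box" ([left, top, right, bottom] in pixels, round what is visible of it).
- arm.trace(thing, camera): "mask" (480x640 bool, what is visible of it) and "box" ([left, top, right, bottom] in pixels, round what is visible of it).
- arm.pinpoint(thing, camera): "pixel" ([column, row] in pixels: a listed point, or the origin of a listed thing).
The state is a dict: "time": time; "qpos": joint angles; "joint_vel": joint speeds; "tau": joint torques, N m; "ee_pos": TCP position; "tcp_rot": TCP orientation; "force": force on the tool from outside, world axes, zero at the start; "moment": the same for the moment, N m; "opening": finger opening in mm.
Only numpy, scipy, OpenCV 4.12 (cv2) and the standard library are available. Lean on these libraries where they do the work, as an engineer would, in place of code of your own. Each camera call takes 0.05 s, during which the arm holds its last target. There are 200 camera calls.

## Working session

There is one attempt and no reset: what is moved stays moved. The work goes in short steps, Python scripts to look and compute and a tool call to move; the robot and the scene stay as the last step left them, time stands still between calls to the robot, and variables do not carry over. Pictures are saved under pics/ and viewed, about 8 in all and at most 12, crops included, and the job is handed in when it is done.

Besides the shell and the picture viewer there is one more tool, called after "Request:" by a JSON object that holds its "api" and its "payload". play_rows: Moves the arm, as the interface text tells. Its arguments: {"type":"object","properties":{"steps":{"type":"array"},"grip_force":{"type":"number"}},"required":["steps"]}

```bash
mkdir -p pics; ls; cat > h.py <<'E'
import numpy as np,cv2
from station import arm
from scipy.spatial.transform import Rotation as R
def cal(c):
    k=arm.get_calibration(c);a=np.array(k['attitude'],float)
    M=a if a.shape==(3,3) else (R.from_rotvec(a).as_matrix() if a.size==3 else R.from_quat(a).as_matrix())
    return np.array(k['camera_matrix']),np.array(k['xyz'],float),M
def ray(c,px):
    K,o,M=cal(c);d=M@np.linalg.solve(K,[px[0],px[1],1.]);return o,d/np.linalg.norm(d)
def proj(c,p):
    K,o,M=cal(c);q=K@(M.T@(np.array(p)-o));return q[:2]/q[2]
def snap(c,f):
    im=arm.get_image(c);cv2.imwrite('pics/'+f,im[:,:,::-1]);return im
E
python3 - <<'E'
from h import *
print(arm.read_state())
for c in('scene','top'):
    snap(c,c+'0.png');print(arm.get_calibration(c))
    for t in('press','panel_edge','mouth','pawl_tab','handle_bar','handle_axis','vial','nest','spare_stopper','dropper'):
        r=arm.pinpoint(t,c);print(c,t,[(np.round(x['pixel'],1),round(x['conf'],2)) for x in r[:2]])
E
```

```text
pics
{'time': 0.0, 'qpos': array([-1.33858602e+00,  4.80812829e-01,  1.59690828e+00, -1.01781431e-05,
        1.06508639e+00, -4.65836458e-02]), 'joint_vel': array([-0.00054692,  0.00115516,  0.00097199,  0.00224355, -0.00152135,
        0.00094564]), 'tau': array([-7.68059370e-03, -9.50658989e+01, -4.30192137e+01, -4.50463722e-04,
        1.24850858e-02, -1.08113700e-04]), 'ee_pos': array([ 178.81015808, -624.49348371,  244.67188745]), 'tcp_rot': array([-3.10992094e+00, -4.36351335e-01,  1.90707940e-04]), 'force': array([-0.32888939,  0.76768267, -0.61088087]), 'moment': array([ 0.03106854, -0.01154428, -0.0158543 ]), 'opening': 85.27992779091262}
{'camera_matrix': array([[478.62932631,   0.        , 313.91660714],
       [  0.        , 478.62932631, 245.66795552],
       [  0.        ,   0.        ,   1.        ]]), 'xyz': array([784.87849766, 231.86735113, 805.56377929]), 'attitude': array([-0.56030192, -2.66972241,  1.1501352 ])}
scene press [(array([322.4, 298.8]), 0.7)]
scene panel_edge [(array([394.7, 393.7]), 0.43)]
scene mouth [(array([322.6, 295.1]), 0.28)]
scene pawl_tab []
scene handle_bar [(array([270.1, 141.3]), 0.86)]
scene handle_axis [(array([321.8, 250.7]), 0.59)]
scene vial [(array([321. , 297.9]), 0.94)]
scene nest [(array([325.3, 293.4]), 0.92)]
scene spare_stopper [(array([315. , 408.3]), 0.65), (array([324.8, 301.2]), 0.25)]
scene dropper [(array([296.2, 148.8]), 0.64), (array([391.1, 393. ]), 0.58)]
{'camera_matrix': array([[621.13967702,   0.        , 323.93821776],
       [  0.        , 621.13967702, 236.09402721],
       [  0.        ,   0.        ,   1.        ]]), 'xyz': array([-171.24684685, -501.60975437, 1144.42853804]), 'attitude': array([-2.02213668,  1.58240179, -0.55376843])}
top press []
top panel_edge []
top mouth []
top pawl_tab []
top handle_bar []
top handle_axis []
top vial []
top nest []
top spare_stopper []
top dropper []
```

View pics/scene0.png

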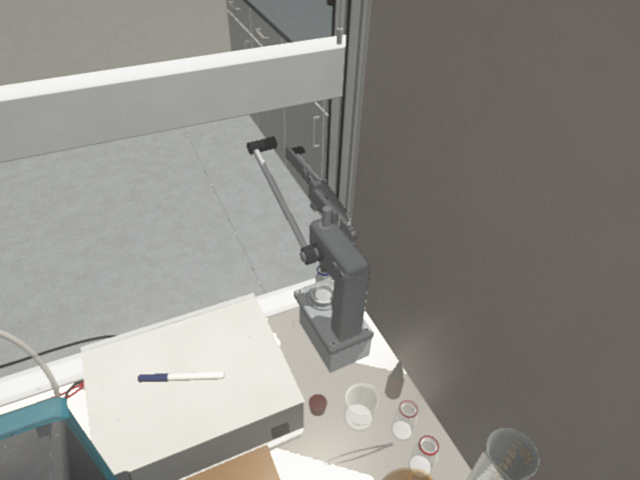

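View pics/top0.png

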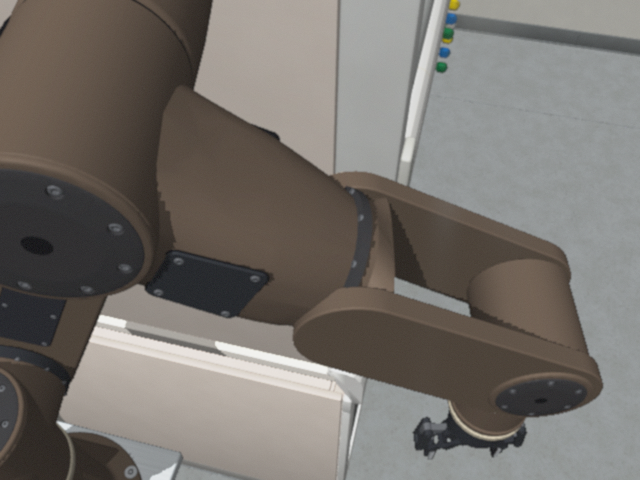

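```bash
python3 - <<'E'
from h import *
im=cv2.imread('pics/scene0.png')[120:390,230:410]
cv2.imwrite('pics/crop.png',cv2.resize(im,None,fx=3.3,fy=2.2*1,interpolation=cv2.INTER_CUBIC) if 0 else cv2.resize(im[:180],None,fx=3.3,fy=3.3,interpolation=cv2.INTER_CUBIC))
E
```

```text
(no output)
```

View pics/crop.png

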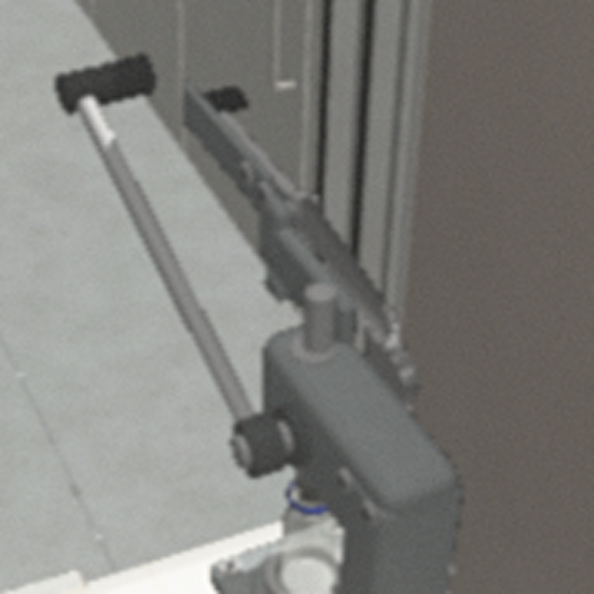

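```bash
cat > fit.py <<'E'
from h import *
from scipy.optimize import least_squares
c2=lambda u,v:np.array([u/3.3+230,v/3.3+120])
obs={'nest':[325.3,293.4],'vial':[321,297.9],'axis':[321.8,250.7],'bar':[270.1,143],'barL':c2(68,93),'barR':c2(145,76),'tab':c2(224,100),'ramtop':None}
sig={'nest':2,'vial':3,'axis':2,'bar':2,'barL':1.5,'barR':1.5,'tab':1.5}
def loc(p):
    yh,q=p[4:];t=np.radians(32)-q
    b=np.array([22-250*np.cos(t),yh,175+250*np.sin(t)])
    return {'nest':[0,0,21],'vial':[0,0,21],'axis':[22,yh,175],'bar':b,'barL':b+[0,-43,0],'barR':b+[0,14,0],'tab':[-190,36,244],'back':[0,0,0]}
def W(p,v):
    # own -x ~ world -y ; own +x=(sin..): own x dir = world +y rotated by yaw
    return np.array(p[:3])+R.from_euler('z',np.pi/2+p[3]).apply(v)
def res(p):
    L=loc(p);r=[]
    for k,s in sig.items(): r+=list((proj('scene',W(p,L[k]))-obs[k])/s)
    r+=[(p[2]-47)/15,(p[5]-.19)/.04,p[3]/.2]
    return np.array(r)
if __name__=='__main__':
    s=least_squares(res,[700,-300,47,0,-50,.19],x_scale=[100,100,10,.1,10,.05],loss='soft_l1')
    p=s.x;print(np.round(p,3));cov=np.linalg.inv(s.jac.T@s.jac);print('sd',np.round(np.sqrt(np.diag(cov)),3))
    L=loc(p)
    for k in sig: print(k,np.round(W(p,L[k]),1),np.round(proj('scene',W(p,L[k])),1),np.round(obs[k],1))
    np.save('p.npy',p)
    print('panel',proj('scene',[420,-465,200]),proj('scene',[420,-465,450]))
    for n in('tab','bar'):print(n,'top px',proj('top',W(p,L[n])))
E
python3 fit.py
```

```text
[ 4.93997e+02 -3.42715e+02  4.32630e+01  4.30000e-02 -1.74810e+01
  2.02000e-01]
sd [ 6.415 10.133  8.593  0.02   4.298  0.022]
nest [ 494.  -342.7   64.3] [322.9 295. ] [325.3 293.4]
vial [ 494.  -342.7   64.3] [322.9 295. ] [321.  297.9]
axis [ 510.5 -320.   218.3] [322.4 249.7] [321.8 250.7]
bar [ 520.6 -554.1  305.5] [269.1 143.6] [270.1 143. ]
barL [ 563.5 -552.2  305.5] [248.6 148.5] [250.6 148.2]
barR [ 506.6 -554.7  305.5] [275.7 142. ] [273.9 143. ]
tab [ 466.2 -534.1  287.3] [298.6 150.9] [297.9 150.3]
panel [332.4354424  199.51750657] [338.75243077  82.98051523]
tab top px [428.59687803 264.43049319]
bar top px [445.96831806 235.57700354]
```

```bash
cat > plan.py <<'E'
from h import *
import sys
def target(pitch,head=(.914,.406)):
    h=np.array([*head,0]);h/=np.linalg.norm(h);t=np.radians(pitch)
    z=h*np.cos(t)+[0,0,-np.sin(t)];y=np.cross([0,0,1],h)
    return [np.c_[np.cross(s*y,z),s*y,z] for s in(1,-1)]
def show(pos,pitch):
    s=arm.read_state();R0=R.from_rotvec(s['tcp_rot']);d=R0.inv().apply(np.array(pos)-s['ee_pos'])
    print('t',round(s['time'],2),'pos',np.round(s['ee_pos'],1),'F',np.round(s['force'],1),'open',round(s['opening'],1),'q',np.round(s['qpos'],2));print('z',np.round(R0.as_matrix()[:,2],3),'y',np.round(R0.as_matrix()[:,1],3))
    for M in target(pitch):
        w=(R0.inv()*R.from_matrix(M)).as_rotvec();print('shift',np.round(d,1),'w',np.round(w,4),np.degrees(np.linalg.norm(w)).round(1))
E
python3 -c "
from plan import *
show([350,-620,350],18)"
```

```text
t 1.1 pos [ 178.9 -624.9  245.3] F [ 0.7 -0.1  0.7] open 85.6 q [-1.34  0.48  1.6  -0.    1.07 -0.05]
z [-0.  0. -1.] y [ 0.275 -0.961 -0.   ]
shift [ 165.8   42.4 -104.7] w [ 1.7789 -0.124   2.4484] 173.5
shift [ 165.8   42.4 -104.7] w [ 0.0874  1.2545 -0.1204] 72.4
```

Request:
{"api": "play_rows", "payload": {"steps": [[[18,5,-12],[0.01,0.139,-0.013],255],[[37,9,-23],[0.019,0.278,-0.027],255],[[55,14,-35],[0.029,0.417,-0.04],255],[[74,19,-46],[0.039,0.557,-0.053],255],[[92,24,-58],[0.048,0.69,-0.067],255]], "grip_force": 30}}

```text
time: 1.6
ee_pos: [274.3, -623.3, 304.7]
tcp_rot: [-2.786, -0.492, -1.006]
force: [0.1, 0.9, -1.2]
opening: 12.2
```

```bash
python3 -c "
from plan import *
show([350,-620,350],18)"
```

```text
t 1.6 pos [ 274.3 -623.3  304.7] F [ 0.1  0.9 -1.2] open 12.2 q [-1.53  0.59  1.46  0.66  1.4  -0.53]
z [ 0.596  0.238 -0.767] y [ 0.349 -0.937 -0.02 ]
shift [84.7 22.4 11.2] w [ 0.8531 -0.0617  2.9702] 177.1
shift [84.7 22.4 11.2] w [ 0.0404  0.5592 -0.0514] 32.3
```

Request:
{"api": "play_rows", "payload": {"steps": [[[21,6,3],[0.01,0.14,-0.013],255],[[42,11,6],[0.02,0.28,-0.026],255],[[64,17,8],[0.03,0.42,-0.038],255],[[85,22,11],[0.04,0.559,-0.051],255],[[85,22,11],[0.04,0.559,-0.051],255]]}}

```text
time: 2.1
ee_pos: [350.3, -618.6, 345.8]
tcp_rot: [-2.308, -0.483, -1.673]
force: [-0.2, 0.3, -1.0]
opening: -0.1
```

```bash
python3 - <<'E'
from plan import *
show([385,-570,340],18)
for c in('scene','top'):
    snap(c,c+'1.png')
    for t in('pawl_tab','handle_bar','handle_axis','mouth','panel_edge'):
        r=arm.pinpoint(t,c);print(c,t,[(np.round(x['pixel'],1),round(x['conf'],2)) for x in r[:2]])
E
```

```text
t 2.1 pos [ 350.3 -618.6  345.8] F [-0.2  0.3 -1. ] open -0.1 q [-1.56  0.77  1.43  1.08  1.69 -0.72]
z [ 0.868  0.388 -0.309] y [ 0.406 -0.914 -0.007]
shift [ 10.2 -30.3  50.8] w [7.0000e-04 3.1000e-03 3.1345e+00] 179.6
shift [ 10.2 -30.3  50.8] w [-0.002   0.0004 -0.0071] 0.4
scene pawl_tab [(array([298.8, 148.9]), 0.61)]
scene handle_bar [(array([270.9, 144.7]), 0.93)]
scene handle_axis [(array([318.8, 249.9]), 0.76)]
scene mouth []
scene panel_edge []
top pawl_tab [(array([423.1, 255.3]), 0.53)]
top handle_bar [(array([442., 227.]), 0.84), (array([423.8, 257.5]), 0.73)]
top handle_axis []
top mouth []
top panel_edge [(array([381.3, 288.4]), 0.92)]
```

View pics/top1.png

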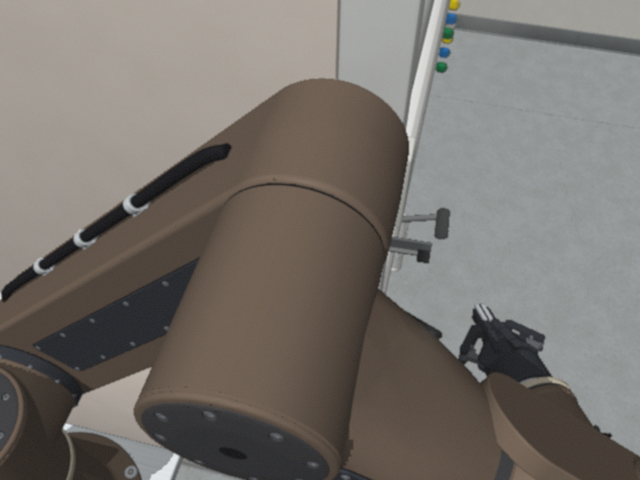

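The top view now shows the bar (442, 222), the tab (424, 256) next to its cheek, and the shut fingers at about (485, 313). I add these to the fit.

```bash
python3 - <<'E'
from plan import *
import fit
from fit import *
im=cv2.imread('pics/top1.png')[190:340,370:550]
cv2.imwrite('pics/crop2.png',cv2.resize(im,None,fx=4,fy=4,interpolation=cv2.INTER_CUBIC))
obs['tab']=np.array([298.4,149.5])
obs['axis']=[320.5,250.3];obs['bar']=[270.3,143.2]
T={'tab':[423.2,255.5],'bar':[442,228]}
def res2(p):
    L=loc(p);r=list(res(p))
    for k in T:r+=list((proj('top',W(p,L[k]))-T[k])/1.5)
    return np.array(r)
s=least_squares(res2,np.load('p.npy'),x_scale=[100,100,10,.1,10,.05],loss='soft_l1')
p=s.x;print(np.round(p,3));print('sd',np.round(np.sqrt(np.diag(np.linalg.inv(s.jac.T@s.jac))),3))
L=loc(p)
for k in sig: print(k,np.round(W(p,L[k]),1),np.round(proj('scene',W(p,L[k])),1),np.round(obs[k],1))
for k in T: print(k,np.round(proj('top',W(p,L[k])),1),T[k])
np.save('p.npy',p)
# direct triangulation
for k in T:
    o1,d1=ray('scene',obs[k]);o2,d2=ray('top',T[k]);t=np.linalg.lstsq(np.c_[d1,-d2],o2-o1,rcond=None)[0]
    print(k,'tri',np.round(o1+t[0]*d1,1),np.round(o2+t[1]*d2,1))
st=arm.read_state();M=R.from_rotvec(st['tcp_rot']).as_matrix();tip=st['ee_pos']+14*M[:,2]
print('tip',tip,proj('top',tip))
E
```

```text
[ 5.00695e+02 -3.30773e+02  5.53100e+01  3.70000e-02 -1.79440e+01
  2.19000e-01]
sd [3.633 1.891 2.703 0.017 3.138 0.015]
nest [ 500.7 -330.8   76.3] [322.6 296.2] [325.3 293.4]
vial [ 500.7 -330.8   76.3] [322.6 296.2] [321.  297.9]
axis [ 517.8 -308.1  230.3] [321.7 250.1] [320.5 250.3]
bar [ 526.5 -543.7  313.5] [267.9 143.2] [270.3 143.2]
barL [ 569.5 -542.1  313.5] [247.  148.1] [250.6 148.2]
barR [ 512.5 -544.2  313.5] [274.6 141.6] [273.9 143. ]
tab [ 471.7 -522.   299.3] [298.3 149.3] [298.4 149.5]
tab [422.9 256.3] [423.2, 255.5]
bar [441.1 228.9] [442, 228]
tab tri [ 471.9 -521.3  299.2] [ 472.9 -522.2  300. ]
bar tri [ 522.4 -541.5  313.7] [ 526.  -544.8  316.9]
tip [ 362.03128614 -613.48083941  344.39594149] [476.9499897  307.60863681]
```

View pics/crop2.png

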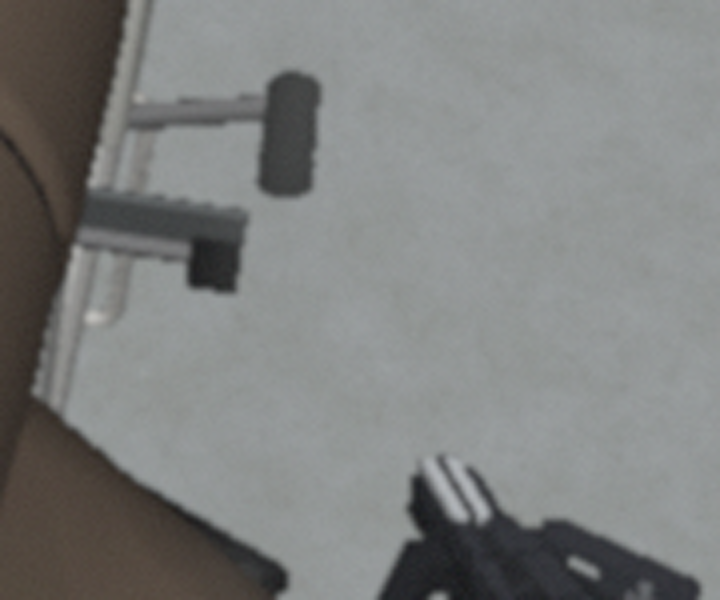

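```bash
python3 -c "
from plan import *
show([458,-526,340],18)"
```

```text
t 2.7 pos [ 349.9 -618.9  348.8] F [-1.2 -0.1  0.3] open -0.1 q [-1.56  0.77  1.43  1.07  1.69 -0.72]
z [ 0.867  0.386 -0.315] y [ 0.405 -0.914 -0.002]
shift [ 34.5 -41.  132.3] w [9.5000e-03 4.0000e-04 3.1392e+00] 179.9
shift [ 34.5 -41.  132.3] w [-0.0002  0.006  -0.0023] 0.4
```

Request:
{"api": "play_rows", "payload": {"steps": [[[8,-10,33],[0,0,0],255],[[17,-20,66],[0,0,0],255],[[26,-31,99],[0,0,0],255],[[34,-41,132],[0,0,0],255],[[34,-41,132],[0,0,0],255]]}}

```text
time: 3.2
ee_pos: [460.0, -522.8, 339.4]
tcp_rot: [-2.311, -0.49, -1.669]
force: [0.0, -0.2, -0.6]
opening: 0.1
```

```bash
python3 - <<'E'
from plan import *
show([458,-526,310],18)
a=snap('top','t2.png');b=snap('scene','s2.png')
f=lambda im,x,y:cv2.resize(im[y:y+75,x:x+100,::-1],None,fx=5,fy=5,interpolation=cv2.INTER_CUBIC)
cv2.imwrite('pics/both2.png',cv2.resize(np.hstack([f(a,375,200),f(b,245,110)]),(800,300)))
E
```

```text
t 3.2 pos [ 460.  -522.8  339.4] F [ 0.  -0.2 -0.6] open 0.1 q [-1.39  0.68  1.64  1.17  1.52 -0.78]
z [ 0.866  0.389 -0.314] y [ 0.409 -0.913 -0.004]
shift [-28.9   2.3   6.3] w [0.0081 0.0067 3.1386] 179.8
shift [-28.9   2.3   6.3] w [-0.0043  0.0052 -0.003 ] 0.4
```

View pics/both2.png

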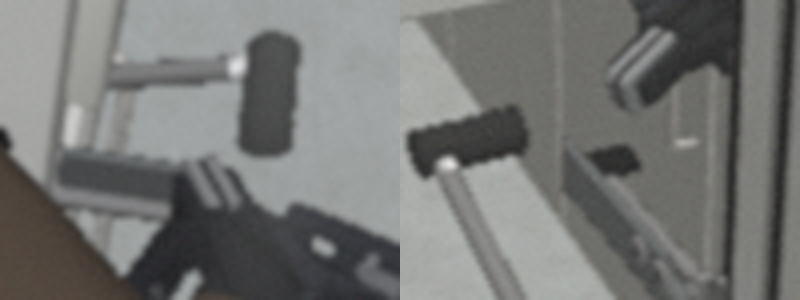

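```bash
python3 - <<'E'
from plan import *
s=arm.read_state();M=R.from_rotvec(s['tcp_rot']).as_matrix();p=s['ee_pos']
for n,v in{'low':[-11,0,14],'low+':[11,0,14],'tip':[0,0,14]}.items():
    q=p+M@np.array(v);print(n,np.round(q,1),proj('scene',q),proj('top',q))
E
```

```text
low [ 467.  -521.7  324.8] [300.57904435 137.37742664] [424.35751836 249.33240113]
low+ [ 473.4 -518.9  345.7] [298.03837289 129.00058984] [424.93922301 238.30486213]
tip [ 470.2 -520.3  335.3] [299.32124113 133.23032912] [424.64662391 243.85174574]
```

Request:
{"api": "play_rows", "payload": {"steps": [[[-5,0,1.6],[0,0,0],255],[[-10,0,3.2],[0,0,0],255],[[-15,0,4.8],[0,0,0],255],[[-19,0,6.3],[0,0,0],255],[[-19,0,6.3],[0,0,0],255]]}}

```text
time: 3.8
ee_pos: [457.3, -526.3, 318.4]
tcp_rot: [-2.314, -0.486, -1.671]
force: [0.4, -0.2, 0.3]
opening: 0.0
```

Request:
{"api": "play_rows", "payload": {"steps": [[[-2,0,0.7],[0,0,0],255],[[-4,0,1.3],[0,0,0],255],[[-6,0,2],[0,0,0],255],[[-8,0,2.6],[0,0,0],255],[[-8,0,2.6],[0,0,0],255]]}}

```text
time: 4.3
ee_pos: [457.6, -526.3, 311.0]
tcp_rot: [-2.315, -0.488, -1.671]
force: [-0.1, -0.9, 2.5]
opening: 0.1
```

Request:
{"api": "play_rows", "payload": {"steps": [[[-2,0,0.7],[0,0,0],255],[[-4,0,1.3],[0,0,0],255],[[-6,0,2],[0,0,0],255],[[-8,0,2.6],[0,0,0],255],[[-8,0,2.6],[0,0,0],255]]}}

```text
time: 4.8
ee_pos: [457.5, -526.0, 302.0]
tcp_rot: [-2.314, -0.487, -1.67]
force: [0.2, -0.2, -0.5]
opening: -0.1
```

Request:
{"api": "play_rows", "payload": {"steps": [[[-1.5,0,0.5],[0,0,0],255],[[-3,0,1],[0,0,0],255],[[-4.5,0,1.5],[0,0,0],255],[[-6,0,2],[0,0,0],255],[[-6,0,2],[0,0,0],255]]}}

```text
time: 5.3
ee_pos: [457.6, -526.2, 297.3]
tcp_rot: [-2.313, -0.489, -1.673]
force: [-1.2, 0.9, 7.8]
opening: -0.1
```

```bash
python3 - <<'E'
from plan import *
show([458,-526,340],18)
b=snap('scene','s3.png');print(arm.pinpoint('pawl_tab','scene')[:1])
from fit import W,loc
p=np.load('p.npy');t=W(p,loc(p)['tab']);print(proj('scene',t),proj('scene',t-[0,0,18]))
E
```

```text
t 5.3 pos [ 457.6 -526.2  297.3] F [-1.2  0.9  7.8] open -0.1 q [-1.4   0.74  1.66  1.18  1.5  -0.85]
z [ 0.868  0.386 -0.312] y [ 0.406 -0.914 -0.002]
shift [ 40.7  -0.1 -13. ] w [5.7000e-03 5.0000e-04 3.1396e+00] 179.9
shift [ 40.7  -0.1 -13. ] w [-0.0003  0.0036 -0.002 ] 0.2
[{'pixel': [299.9, 156.9], 'conf': 0.61}]
[298.33731803 149.25286506] [298.38836863 157.08609389]
```

Request:
{"api": "play_rows", "payload": {"steps": [[[10,0,-3.3],[0,0,0],255],[[20,0,-6.6],[0,0,0],255],[[30,0,-10],[0,0,0],255],[[40,0,-13],[0,0,0],255],[[50,0,-17],[0,0,0],255]]}}

```text
time: 5.9
ee_pos: [457.2, -526.4, 350.2]
tcp_rot: [-2.315, -0.489, -1.671]
force: [0.5, 0.2, -0.4]
opening: 0.1
```

```bash
python3 - <<'E'
from plan import *
a=snap('top','t4.png');b=snap('scene','s4.png')
for c in('scene','top'):
  for t in('pawl_tab','handle_bar'):
    r=arm.pinpoint(t,c);print(c,t,[(np.round(x['pixel'],1),round(x['conf'],2)) for x in r[:2]])
f=lambda im,x,y:cv2.resize(im[y:y+75,x:x+100,::-1],None,fx=4,fy=4,interpolation=cv2.INTER_CUBIC)
cv2.imwrite('pics/both4.png',np.hstack([f(a,375,200),f(b,245,110)]))
from fit import W,loc
p=np.load('p.npy');L=loc(p)
for q in np.linspace(p[5],.558,5):
    pp=p.copy();pp[5]=q;print(round(q,3),np.round(W(pp,loc(pp)['bar']),1))
show([515,-548,370],18)
E
```

```text
scene pawl_tab [(array([300.9, 158.8]), 0.75)]
scene handle_bar [(array([270.4, 143.5]), 0.83), (array([323. , 292.4]), 0.43)]
top pawl_tab [(array([425.6, 265.5]), 0.52)]
top handle_bar [(array([440.3, 227. ]), 0.8)]
0.219 [ 526.5 -543.7  313.5]
0.304 [ 526.7 -549.9  293.3]
0.389 [ 526.9 -554.4  272.6]
0.473 [ 527.  -557.   251.6]
0.558 [ 527.  -558.   230.4]
t 6.2 pos [ 457.1 -526.4  348.6] F [-0.1  0.1 -0.9] open -0.5 q [-1.4   0.67  1.63  1.17  1.53 -0.77]
z [ 0.867  0.386 -0.314] y [ 0.405 -0.914 -0.003]
shift [34.3 43.2 35.1] w [8.7000e-03 9.0000e-04 3.1383e+00] 179.8
shift [34.3 43.2 35.1] w [-0.0006  0.0056 -0.0033] 0.4
```

View pics/both4.png

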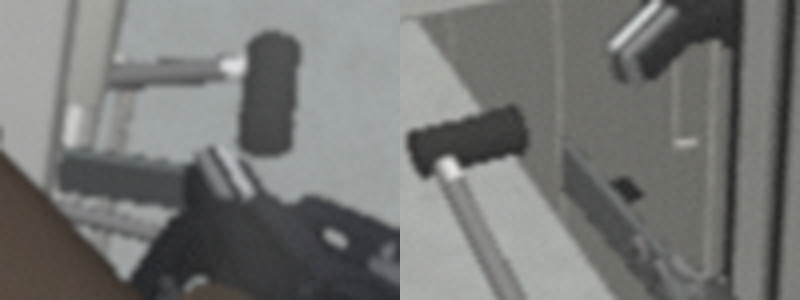

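```bash
python3 -c "
from plan import *
show([523,-551,365],18)
show([523,-551,352],18)
R0=R.from_rotvec(arm.read_state()['tcp_rot']).inv()
for d in([0,-6,-20],[0,-4.5,-21],[0,-3,-21],[0,-1,-21]):print(d,np.round(R0.apply(d),1))"
```

```text
t 6.2 pos [ 457.1 -526.4  348.6] F [-0.1  0.1 -0.9] open -0.5 q [-1.4   0.67  1.63  1.17  1.53 -0.77]
z [ 0.867  0.386 -0.314] y [ 0.405 -0.914 -0.003]
shift [31.5 49.2 42.5] w [8.7000e-03 9.0000e-04 3.1383e+00] 179.8
shift [31.5 49.2 42.5] w [-0.0006  0.0056 -0.0033] 0.4
t 6.2 pos [ 457.1 -526.4  348.6] F [-0.1  0.1 -0.9] open -0.5 q [-1.4   0.67  1.63  1.17  1.53 -0.77]
z [ 0.867  0.386 -0.314] y [ 0.405 -0.914 -0.003]
shift [19.1 49.2 46.6] w [8.7000e-03 9.0000e-04 3.1383e+00] 179.8
shift [19.1 49.2 46.6] w [-0.0006  0.0056 -0.0033] 0.4
[0, -6, -20] [-19.7   5.6   4. ]
[0, -4.5, -21] [-20.5   4.2   4.9]
[0, -3, -21] [-20.3   2.8   5.4]
[0, -1, -21] [-20.1   1.    6.2]
```

Request:
{"api": "play_rows", "payload": {"steps": [[[19,0,-6],[0,0,0],255],[[26,25,18],[0,0,0],255],[[31,49,42],[0,0,0],255],[[31,49,42],[0,0,0],255],[[24,49,45],[0,0,0],255]]}}

```text
time: 6.7
ee_pos: [523.5, -550.5, 357.3]
tcp_rot: [-2.314, -0.49, -1.671]
force: [-0.6, 0.0, -0.2]
opening: -0.3
```

Request:
{"api": "play_rows", "payload": {"steps": [[[-3,0,1],[0,0,0],255],[[-6,0,2],[0,0,0],255],[[-9,0,3],[0,0,0],255],[[-12,1,4],[0,0,0],255],[[-14,2,4.5],[0,0,0],255]]}}

```text
time: 7.2
ee_pos: [523.4, -552.9, 342.6]
tcp_rot: [-2.315, -0.487, -1.671]
force: [-0.3, -0.9, 0.5]
opening: -0.1
```

Request:
{"api": "play_rows", "payload": {"steps": [[[-3,1,0.7],[0,0,0],255],[[-6,2,1.3],[0,0,0],255],[[-9,2.5,1.8],[0,0,0],255],[[-12,3,2.5],[0,0,0],255],[[-15,4,3.2],[0,0,0],255]]}}

```text
time: 7.7
ee_pos: [523.9, -557.5, 327.8]
tcp_rot: [-2.315, -0.488, -1.672]
force: [-0.0, -4.8, 4.9]
opening: 0.1
```

Request:
{"api": "play_rows", "payload": {"steps": [[[6,0,-2],[0,0,0],255],[[7,-6,1],[0,0,0],255],[[3,-6,2],[0,0,0],255],[[-1,-6,3.5],[0,0,0],255],[[-5,-6,5],[0,0,0],255]]}}

```text
time: 8.2
ee_pos: [524.3, -550.5, 321.3]
tcp_rot: [-2.315, -0.488, -1.672]
force: [-0.3, -3.3, 3.5]
opening: -0.4
```

Request:
{"api": "play_rows", "payload": {"steps": [[[-3,1,0.7],[0,0,0],255],[[-6,2,1.3],[0,0,0],255],[[-9,2.5,1.8],[0,0,0],255],[[-12,3,2.5],[0,0,0],255],[[-15,4,3.2],[0,0,0],255]]}}

```text
time: 8.7
ee_pos: [524.3, -554.6, 305.9]
tcp_rot: [-2.314, -0.488, -1.671]
force: [0.2, -1.1, 3.1]
opening: -0.0
```

```bash
python3 - <<'E'
from plan import *
from fit import W,loc
b=snap('scene','s5.png');r=arm.pinpoint('handle_bar','scene');print([(np.round(x['pixel'],1),round(x['conf'],2)) for x in r[:2]])
p=np.load('p.npy')
for q in (.22,.3,.36,.42,.5,.558):
    pp=p.copy();pp[5]=q;w=W(pp,loc(pp)['bar']);print(q,np.round(w,1),np.round(proj('scene',w),1))
cv2.imwrite('pics/c5.png',cv2.resize(b[110:260,240:360,::-1],None,fx=4,fy=4,interpolation=cv2.INTER_CUBIC))
E
```

```text
[(array([268.6, 157.6]), 0.85)]
0.22 [ 526.5 -543.8  313.3] [267.9 143.2]
0.3 [ 526.7 -549.7  294.2] [267.3 150.3]
0.36 [ 526.9 -553.   279.6] [267.  155.8]
0.42 [ 527.  -555.6  264.8] [266.9 161.4]
0.5 [ 527.  -557.5  244.9] [267.  169.1]
0.558 [ 527.  -558.   230.4] [267.3 174.9]
```

View pics/c5.png

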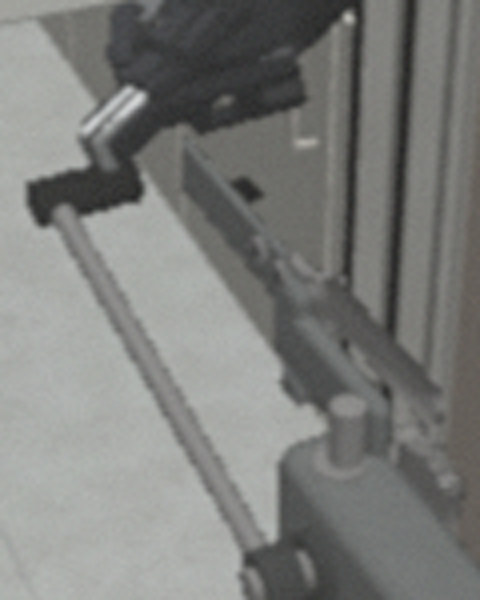

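Request:
{"api": "play_rows", "payload": {"steps": [[[-4,1,1],[0,0,0],255],[[-8,1.5,2],[0,0,0],255],[[-12,2,3],[0,0,0],255],[[-16,2.5,4],[0,0,0],255],[[-19,3,5],[0,0,0],255]]}}

```text
time: 9.3
ee_pos: [524.5, -558.2, 286.4]
tcp_rot: [-2.315, -0.488, -1.672]
force: [1.3, -3.8, 6.4]
opening: 0.2
```

Request:
{"api": "play_rows", "payload": {"steps": [[[-3,0,1],[0,0,0],255],[[-6,0,2],[0,0,0],255],[[-9,0,3],[0,0,0],255],[[-12,0,4],[0,0,0],255],[[-14,0,4.6],[0,0,0],255]]}}

```text
time: 9.8
ee_pos: [524.3, -558.2, 271.7]
tcp_rot: [-2.315, -0.488, -1.672]
force: [0.1, -3.9, 6.3]
opening: -0.4
```

Request:
{"api": "play_rows", "payload": {"steps": [[[-2,0,0.7],[0,0,0],255],[[-4,0,1.3],[0,0,0],255],[[-6,0,2],[0,0,0],255],[[-8,0,2.6],[0,0,0],255],[[-8,0,2.6],[0,0,0],255]]}}

```text
time: 10.3
ee_pos: [524.2, -558.1, 263.1]
tcp_rot: [-2.315, -0.487, -1.672]
force: [0.2, -2.9, 4.2]
opening: -0.0
```

Request:
{"api": "play_rows", "payload": {"steps": [[[-0.5,0,0.2],[0,0,0],255],[[-1,0,0.3],[0,0,0],255],[[-1.5,0,0.5],[0,0,0],255],[[-2,0,0.7],[0,0,0],255],[[-2,0,0.7],[0,0,0],255]]}}

```text
time: 10.8
ee_pos: [524.3, -558.1, 261.2]
tcp_rot: [-2.315, -0.488, -1.672]
force: [0.8, -3.5, 6.2]
opening: -0.2
```

Request:
{"api": "play_rows", "payload": {"steps": [[[-0.7,0,0.2],[0,0,0],255],[[-1.4,0,0.4],[0,0,0],255],[[-2.1,0,0.7],[0,0,0],255],[[-2.8,0,0.9],[0,0,0],255],[[-2.8,0,0.9],[0,0,0],255]]}}

```text
time: 11.3
ee_pos: [524.3, -558.3, 258.7]
tcp_rot: [-2.315, -0.488, -1.673]
force: [-0.5, -3.7, 8.5]
opening: -0.3
```

Request:
{"api": "play_rows", "payload": {"steps": [[[-0.5,0,0.2],[0,0,0],255],[[-1,0,0.3],[0,0,0],255],[[-1.5,0,0.5],[0,0,0],255],[[-1.5,0,0.5],[0,0,0],255]]}}

```text
time: 11.7
ee_pos: [524.3, -558.4, 257.6]
tcp_rot: [-2.314, -0.488, -1.674]
force: [-1.3, -4.7, 11.5]
opening: 0.2
```

Request:
{"api": "play_rows", "payload": {"steps": [[[-0.5,0,0.2],[0,0,0],255],[[-1,0,0.3],[0,0,0],255],[[-1,0,0.3],[0,0,0],255]]}}

```text
time: 12.0
ee_pos: [524.4, -558.5, 257.3]
tcp_rot: [-2.314, -0.489, -1.675]
force: [-2.5, -3.8, 14.3]
opening: -0.1
```

Request:
{"api": "play_rows", "payload": {"steps": [[[-0.7,0,0.2],[0,0,0],255],[[-1.4,0,0.4],[0,0,0],255],[[-1.4,0,0.4],[0,0,0],255]]}}

```text
time: 12.3
ee_pos: [524.4, -558.5, 256.9]
tcp_rot: [-2.313, -0.49, -1.677]
force: [-4.1, -3.5, 22.7]
opening: 0.1
```

```bash
python3 - <<'E'
from plan import *
from fit import W,loc
show([524,-558,300],18)
b=snap('scene','s6.png')
for t in('handle_bar','pawl_tab','vial','nest'):
  r=arm.pinpoint(t,'scene');print(t,[(np.round(x['pixel'],1),round(x['conf'],2)) for x in r[:1]])
E
```

```text
t 12.3 pos [ 524.4 -558.5  256.9] F [-4.1 -3.5 22.7] open 0.1 q [-1.31  0.84  1.54  1.24  1.45 -0.82]
z [ 0.869  0.385 -0.311] y [ 0.405 -0.914  0.   ]
shift [ 40.9  -0.6 -13.6] w [ 3.2000e-03 -1.5000e-03  3.1415e+00] 180.0
shift [ 40.9  -0.6 -13.6] w [ 0.001   0.002  -0.0001] 0.1
handle_bar [(array([269.3, 174.8]), 0.89)]
pawl_tab [(array([298.1, 157.1]), 0.8)]
vial [(array([321.5, 296.2]), 0.57)]
nest [(array([324.2, 293.4]), 0.83)]
```

The bar has reached its stop: force rises steeply, and the bar sits at row 174.8 against 174.9 predicted. I let go straight up, then draw back.

Request:
{"api": "play_rows", "payload": {"steps": [[[3,0,-1],[0,0,0],255],[[8,0,-2.6],[0,0,0],255],[[18,0,-6],[0,0,0],255],[[30,3,-15],[0,0,0],255],[[40,10,-40],[0,0,0],255]]}}

```text
time: 13.05
ee_pos: [505.8, -576.1, 305.5]
tcp_rot: [-2.313, -0.489, -1.669]
force: [0.4, 0.4, 0.6]
opening: 0.3
```

Request:
{"api": "play_rows", "payload": {"steps": [[[5,10,-40],[0,0,0],255],[[10,20,-80],[0,0,0],255],[[10,20,-110],[0,0,0],255],[[10,20,-130],[0,0,0],255],[[10,20,-130],[0,0,0],255]]}}

```text
time: 13.55
ee_pos: [401.0, -646.1, 356.1]
tcp_rot: [-2.317, -0.487, -1.672]
force: [1.0, -0.6, 0.0]
opening: 0.2
```

```bash
python3 - <<'E'
from plan import *
show([524,-558,300],18)
b=snap('scene','s7.png');a=snap('top','t7.png')
for t in('handle_bar','pawl_tab','vial','nest','spare_stopper','dropper'):
  r=arm.pinpoint(t,'scene');print(t,[(np.round(x['pixel'],1),round(x['conf'],2)) for x in r[:2]])
f=lambda im,x,y:cv2.resize(im[y:y+200,x:x+130,::-1],None,fx=3,fy=3,interpolation=cv2.INTER_CUBIC)
cv2.imwrite('pics/both7.png',np.hstack([f(b,240,120),f(a,375,180)]))
E
```

```text
t 13.55 pos [ 401.  -646.1  356.1] F [ 1.  -0.6  0. ] open 0.2 q [-1.49  0.8   1.33  1.12  1.67 -0.64]
z [ 0.868  0.383 -0.315] y [ 0.403 -0.915 -0.001]
shift [ -6.7 -31.  158.2] w [ 0.0099 -0.0037  3.1395] 179.9
shift [ -6.7 -31.  158.2] w [ 0.0024  0.0063 -0.0021] 0.4
handle_bar [(array([270.9, 177.5]), 0.96), (array([393.7, 391.8]), 0.44)]
pawl_tab [(array([298.1, 158.3]), 0.61), (array([283.8, 195.2]), 0.31)]
vial [(array([320.6, 295.3]), 0.93), (array([324.4, 303.9]), 0.72)]
nest [(array([325.5, 292.6]), 0.73)]
spare_stopper [(array([314.5, 406.1]), 0.61)]
dropper [(array([393.8, 394.3]), 0.86)]
```

View pics/both7.png

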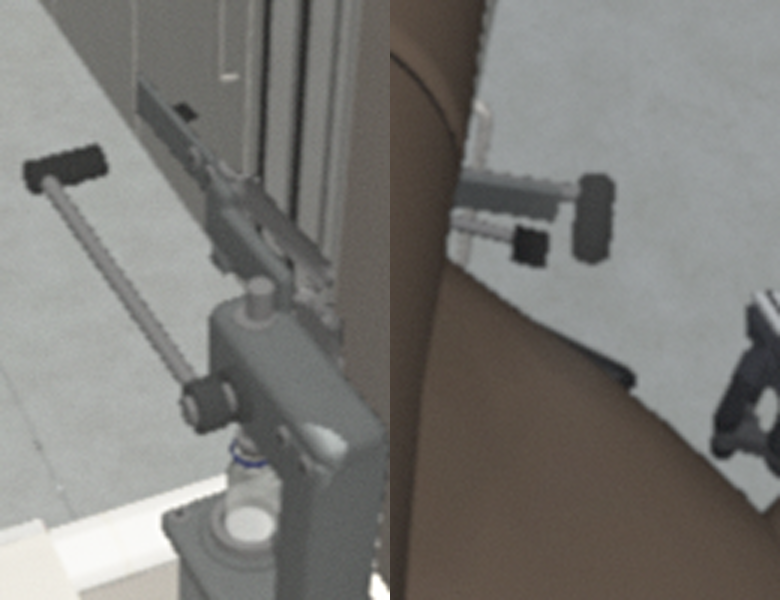

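The press arm stayed down with the bar at about (262, 175) in the scene view. The tab is still down at (301, 157), the vial stands in its nest, and the gripper is clear. I hand in.

```bash
python3 -c "
from station import arm
print(arm.close_job())"
```

```text
the job is handed in; nothing more can be done
None
```

I pressed the pawl over, pushed the press arm down to its stop, let go with it down, and handed the job in after about 14 s. No verdict was reported.

- **Pawl:** I pressed the tab with the shut fingertips. I read about 2.5 N at first touch, then near zero as it snapped over, and 7.8 N where it stopped. It was still down after I let go and again at the end.
- **Press arm:** The arm went down at about 3 to 8 N. I leaned on the stop with a force reading of up to about 23 N. My first touch on the bar was about 6 mm too far forward, so I raised the fingers, shifted them back and carried on.
- **Last checks:** After release the bar lay at row 177.5 in the scene view; I had predicted 174.9 for the stop. The vial and nest pixels were within about 3 of where they started, and the spare stopper within about 2. The gripper was clear of everything and the force was about zero.
- **Not confirmed:** I could not see the stopper itself. That it is fully home is inferred from the arm reaching its stop. The dropper was detected at (394, 394), but the first picture gave two candidates for it; the one there matches.

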